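# Rock a stuck elbow connector out of a tube in the vise

## Robot

A 7-joint arm with a two-finger parallel gripper is mounted at the origin on the work surface. World frame = base frame: x ahead of the robot, y to its left, z up, the work surface at z = 0. Lengths are in m, angles in rad, forces in N, time in s.
With the tool pointing down it reaches from about 0.4 to 0.85 m from the base axis. Payload 10.4 kg.
Tool frame: the origin (TCP) lies at the very end of the fingers, on their centre line; the grasp point (between the pads) lies 19 mm behind it (manip.tcp_to_grasp is the distance from the TCP to the grasp point, in m); x points along the fingers, y is the direction in which the jaws open and shut, and the axes are right-handed (so a half turn about x gives the same grasp; the last joint's range is limited). The gripper opens to 85 mm and grips with 20 to 120 N. Pads are 22 mm wide; open, the fingers measure 114 mm over their backs; the gripper's body (76 mm by 85 mm) begins 54 mm behind the grasp point. The pads swing forward as they close: fully open they stand 13 mm farther back than shut.
Start: joints at [1.109, 0.332, -0.065, 1.46, 0.022, 1.35, -0.088], TCP at [0.266, -0.566, 0.231] pointing down, gripper open.
Joint ranges: [-2.6, 2.6], [-0.5, 2.12], [-1.47, 1.34], [0.16, 2.42], [-1.27, 4.41], [0.06, 2.06], [-2.6, 2.6]. Speed limits (rad/s): [2.22, 2.22, 2.79, 2.79, 3.14, 3.14, 3.14].

## Interface

Orientations are given as a unit quaternion [x, y, z, w].
In Python, from workcell import manip, cams, hand_in gives the robot as it stands.
- The arm moves only by the shell command python3 -m handwheel 'ROWS' [FORCE]. ROWS is text: rows parted by semicolons, each of 7 numbers parted by spaces: the shift along the tool's x, y, z in mm, then the turn, a rotation vector about the tool's x, y, z in rad, then the finger opening in mm, from 0 to 85.4. A call has 1 to 8 rows; each row shifts and turns the commanded pose from where the row before left it, along the tool's axes as they then stand; what a row does not reach is not made up. A row lasts 1/10 s, in which the tool goes at most 50 mm and 8.59 degrees, less where a joint would pass 70% of its speed; a pose out of reach is approached as far as the arm can. A call with a gripper value outside its range is refused whole. The fingers move at their own pace and stop on an object; FORCE is the grip in N (left out, the last holds). Time passes only in rows, so rows that do not move let the fingers close. It gives the time, the measured TCP pose, the force and the opening at its end, in the units of the state.
- manip.get_obs(): the state, without advancing time (a new reading comes with each control period).
- cams.camera(name): name is "side" or "top" or "wrist"; returns a dict with "color" (480x640x3 uint8, blue, green, red), "depth" (480x640 float32, m along the optical axis (not along the pixel's ray), 0 where there is no reading), "camera_matrix" (3x3 intrinsics, pixels), "distortion" ([k1, k2, p1, p2, k3] as OpenCV has them; the pictures are not rectified), "origin" and "attitude" of the camera in the world; the wrist camera has in their place "T_tool_cam" (4x4, takes a point from camera to tool coordinates, whose origin is the TCP and whose axes are the tool frame's). Camera axes: x right, y down, z forward; pixel columns grow to the right and rows downward; lengths in m; the calibration is good to about 2 mm. A picture is of the moment at which its call begins: read the wrist's pose just before it.
- hand_in(): hands the job in, once; it reports no verdict.
Trained networks look in the newest picture that a camera, given by its name, has taken for a name from the list of things; names that differ only in an ending like _2 or _b are one class to them, and where a whole thing is asked for, a point or a joint stands for the part that bears it (a point fixed in the world has none). Each returns a list of dicts, best first, with "conf" (0 to 1); they miss things now and then, are a little off and sometimes report something else, mostly with a low value. They report only what shows in the picture. A call takes as long as a camera call. They do not tell look-alikes from the thing itself.
- cams.recognise(camera, thing): "box" ([left, top, width, height] in pixels, round what is visible of it).
- cams.outline_of(camera, thing): "region" (480x640 bool, what is visible of it) and "box" ([left, top, width, height] in pixels, round what is visible of it).
The state is a dict: "clock": time; "joint_pos": joint angles; "joint_velocities": joint speeds; "tau": joint torques, N m; "position": TCP position; "ee_rot": TCP orientation; "ft_force": force on the tool from outside, world axes, zero at the start; "torque": the same for the moment, N m; "grip_width": opening from 0.0 (shut) to 1.0 (fully open).
Only numpy, scipy, OpenCV 4.12 (cv2) and the standard library are available. Lean on these libraries where they do the work, as an engineer would, in place of code of your own. Each camera call takes 0.05 s, during which the arm holds its last target.

## Task

The black elbow connector is stuck in the end of the square tube that stands upright in the bench vise. Grip it and work it out without yanking: rock it from side to side (tipping it across the direction of its free arm) as far as it gives, at least two full times to and fro while the tube still holds its plug, easing it up until it comes free. Finish while holding it: gripped, still and upright over the tube with the plug just clear of the mouth, about a finger's width above it, and leave everything else on the bench and vise where it is.

Things in the scene. Friction and masses are not known exactly. Their poses are not given: they have to be found in the camera images.
- vise: cast-iron bench vise, fixed to the bench, turned differently each time. Origin on the bench below the tube's axis; z up, x from fixed jaw and anvil to moving jaw and tommy bar (on the far side from the robot), y along the jaws. Jaw tops 175 mm above the bench, jaws 112 mm along y, reaching 68 mm either way in x. A square steel tube is clamped upright in it
- tube_mouth (a point): centre of the tube's open upper end, level with its rim, 205 mm above the bench and 30 mm above the jaws; axes as the vise. Tube 40 x 40 mm outside, wall 2.5 mm, 35 x 35 mm inside, 88 mm long
- connector: black nylon push-fit elbow, 65 to 105 g: 40 mm cube with two ribbed plugs 28 mm long (core 31 mm square, last 4 mm 27 mm). One plug points down (-z), stuck in the tube; the other, the free arm, along its +x (= vise x at the start). Origin: centre of the shoulder (cube's underside): cube from z 0 to +40 mm, x and y +-20 mm; its y faces are free for the fingers. At the start upright, shoulder 0 to 3 mm above the rim
- connector_foot (a point): lower end of the stuck plug, 28 mm below the connector's origin. The ribs grip: a straight pull costs about 28 to 42 N until the shoulder is about 18 mm above the rim, then it is free. Tipping it about its own x axis (top to +y, then to -y) takes about 1 N m and lets it be eased up about 2 mm a tip with little pull; it stays where left
- connector_top (a point): centre of the cube's top face, 40 mm above the connector's origin. Fully home, the connector can be tipped about 5 degrees to each side before the plug meets the tube wall, more as it rises. A rock counts from 2.6 degrees of tip with the shoulder less than 18 mm above the rim
- angle_grinder: cordless angle grinder, red body and black battery, 300 x 130 x 77 mm, 2.2 kg, lying on the bench; leave alone. Origin: under its middle, on the bench
- mallet: soft-faced mallet, red head 105 mm wide, orange handle, 270 mm long, lying on the bench; leave alone. Origin: on the bench under the handle
- flat_file: flat file with a wooden handle, 300 mm long, lying on the bench; leave alone. Origin: on the bench near its middle
- spare_connector: a second black elbow connector of the same kind, lying loose on its side on the bench, 40 mm high; NOT the one in the tube; leave alone. Origin: 20 mm above the bench, on the shoulder of one plug
- tube_offcut: 150 mm offcut of 40 mm square steel tube lying on the bench; leave alone. Origin: on the bench under its middle
- oil_bottle: grey bottle with a red cap, 60 mm across, 160 mm high, standing; leave alone. Origin: centre of its underside
- marker_holder: flat brass marking-chalk holder, 12 x 100 x 6 mm, lying across the anvil of the vise, 110 to 130 mm behind the tube; leave alone. Origin: centre of its underside
Things that resemble listed ones, but are neither listed nor needed, are in the scene too. Leave any red or yellow look-alike of the connector alone.

How it is judged:
By the outcome, as a careful person would: the job done as asked, in the order asked, and still so for the second after the job is handed in, while the arm keeps its last pose, push and grip.
It also fails if it takes over 54 s, if anything falls off the work surface, if the arm or the gripper's body presses on something with over 40 N, if the wrist force passes 120 N, or if a joint passes its speed limit or range.

## Working session

There is one attempt and no reset: what is moved stays moved. The work goes in short steps, Python scripts to look and compute and a shell command to move; the robot and the scene stay as the last step left them, time stands still between calls to the robot, and variables do not carry over. Pictures are saved under pics/ and viewed, and the job is handed in when it is done.

```bash
mkdir -p pics; ls; python3 - <<'E'
from workcell import manip, cams
import cv2
o=manip.get_obs(); print(o, manip.tcp_to_grasp)
for c in ["side","top","wrist"]:
    d=cams.camera(c); cv2.imwrite(f"pics/{c}0.png",d["color"])
    print(c,d["camera_matrix"],d["distortion"],d.get("origin"),d.get("attitude"),d.get("T_tool_cam"))
    for t in ["connector","vise","tube_mouth"]:
        try: print(t,[(r["box"],round(r["conf"],2)) for r in cams.recognise(c,t)])
        except Exception as e: print(t,e)
E
```

```text
pics
{'clock': 0.0, 'joint_pos': array([ 1.10938039,  0.33287238, -0.06471543,  1.46092432,  0.02158019,
        1.34991758, -0.08851855]), 'joint_velocities': array([-9.12654229e-05, -1.23293505e-03, -3.80118363e-04,  2.14599503e-03,
        4.98571556e-04,  1.21965177e-04,  1.00059700e-03]), 'tau': array([-7.05540697e-04, -6.25448298e+01,  4.88849112e-02, -3.91612315e+01,
        1.62387360e-02,  9.90672503e-03,  7.26992994e-05]), 'position': array([ 0.2653923 , -0.56544053,  0.23052377]), 'ee_rot': array([-0.6900295 , -0.15439626,  0.69027813, -0.15341832]), 'ft_force': array([-0.0978125 ,  0.47383391,  0.5485033 ]), 'torque': array([ 0.02382064, -0.00951129, -0.05251644]), 'grip_width': 1.0050549864286689} 0.0187
side [[533.17808297   0.         317.20785467]
 [  0.         533.17808297 243.60971812]
 [  0.           0.           1.        ]] [-0.04588848  0.          0.          0.          0.        ] [-0.27883165  0.88514929  1.11877902] [-0.3249478   0.83619999 -0.41546766  0.15021695] None
connector [([291.3, 214.9, 25.1, 26.1], 0.94), ([311.3, 325.9, 24.3, 29.2], 0.85), ([3
[... 638 characters left out ...]
65.5, 158.7, 75.0, 132.9], 0.85), ([296.0, 197.1, 20.8, 33.9], 0.44)]
tube_mouth [([266.6, 160.8, 77.3, 129.2], 0.85), ([83.2, 217.6, 101.2, 129.2], 0.62), ([396.1, 181.1, 29.3, 22.9], 0.37)]
wrist [[408.55868485   0.         322.2832605 ]
 [  0.         408.55868485 240.79442325]
 [  0.           0.           1.        ]] [-0.04743223  0.          0.          0.          0.        ] None None [[ 4.22919871e-04 -2.58758707e-01  9.65941899e-01 -1.43055232e-01]
 [ 9.99999702e-01 -5.14195063e-04 -5.75575193e-04 -1.22559951e-03]
 [ 6.45617649e-04  9.65941855e-01  2.58758413e-01 -6.52493557e-02]
 [ 0.00000000e+00  0.00000000e+00  0.00000000e+00  1.00000000e+00]]
connector []
vise []
tube_mouth []
```

View pics/side0.png

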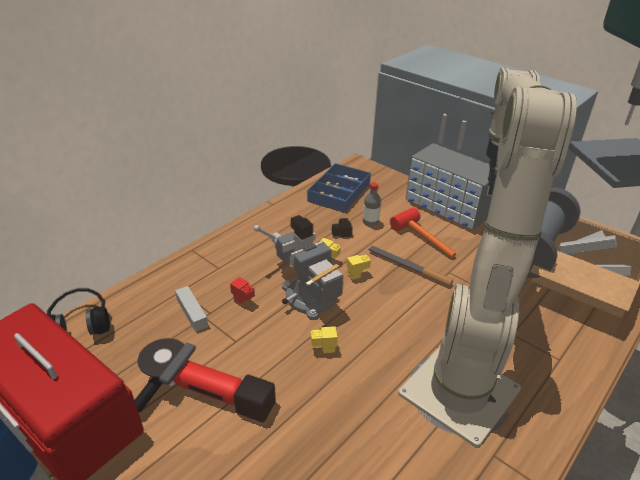

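View pics/top0.png

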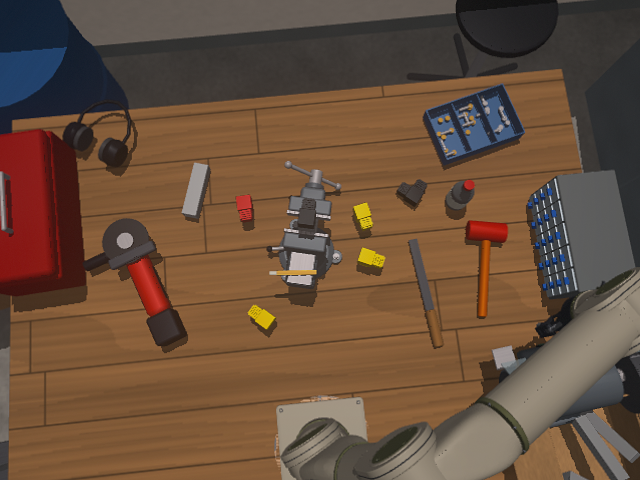

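View pics/wrist0.png

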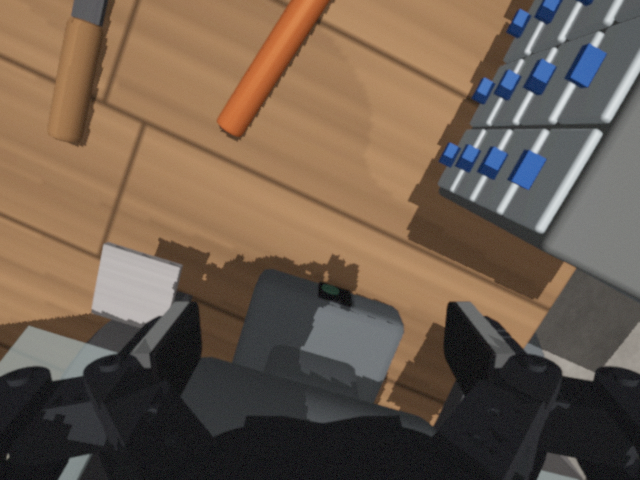

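Candidates for the connector: black in the tube at side (302,226) and top (307,213); black spare loose on the bench at side (342,228), top (412,193); red and yellow look-alikes elsewhere. The one in the vise fits the description. I'll confirm that in a crop and measure it.

```bash
cat > h.py <<'E'
import numpy as np, cv2
from scipy.spatial.transform import Rotation as R
from workcell import manip, cams
def cloud(name):
    o=manip.get_obs(); d=cams.camera(name); K=d["camera_matrix"]
    h,w=d["depth"].shape
    u,v=np.meshgrid(np.arange(w),np.arange(h))
    p=cv2.undistortPoints(np.stack([u,v],-1).reshape(-1,1,2).astype(float),K,np.array(d["distortion"])).reshape(h,w,2)
    P=np.dstack([p*d["depth"][...,None],d["depth"]])
    if name=="wrist":
        T=d["T_tool_cam"]; P=P@T[:3,:3].T+T[:3,3]; P=P@R.from_quat(o["ee_rot"]).as_matrix().T+o["position"]
    else: P=P@R.from_quat(d["attitude"]).as_matrix().T+d["origin"]
    P[d["depth"]==0]=np.nan
    return d,P
E
python3 - <<'E'
from h import *
d,P=cloud("top")
c=d["color"][150:300,240:440]; cv2.imwrite("pics/topc.png",cv2.resize(c,None,fx=4,fy=4,interpolation=cv2.INTER_CUBIC))
s=P[150:300,240:360].reshape(-1,3); s=s[~np.isnan(s[:,0])]
for lo,hi in [(.228,.255),(.165,.182),(.14,.165)]:
    q=s[(s[:,2]>lo)&(s[:,2]<hi)]; print(lo,len(q),q.mean(0),q.min(0),q.max(0))
    if len(q)>20:
        r=cv2.minAreaRect((q[:,:2]*1000).astype(np.float32)); print(r)
for t in ["connector"]:
    for r in cams.outline_of("top",t):
        q=P[r["region"]]; q=q[~np.isnan(q[:,0])]; print(r["box"],r["conf"],np.median(q,0),q[:,2].max())
d2,P2=cloud("side")
cv2.imwrite("pics/sidec.png",cv2.resize(d2["color"][190:330,230:390],None,fx=4,fy=4,interpolation=cv2.INTER_CUBIC))
s=P2[190:330,230:390].reshape(-1,3); s=s[~np.isnan(s[:,0])]
q=s[(s[:,2]>.24)&(s[:,2]<.255)]; print(len(q),q.mean(0),cv2.minAreaRect((q[:,:2]*1000).astype(np.float32)))
E
```

```text
0.228 443 [ 0.57105599 -0.01451298  0.24502925] [ 0.53657009 -0.03752436  0.22811403] [0.61003402 0.01135821 0.25459359]
((574.7133178710938, -15.061771392822266), (39.92258071899414, 69.52948760986328), 75.85086059570312)
0.165 1381 [ 0.55581258 -0.00898234  0.17465484] [ 0.43677871 -0.07883237  0.16503286] [0.73322498 0.05526937 0.18197841]
((582.0650024414062, -14.072494506835938), (122.69681549072266, 292.33355712890625), 83.68338775634766)
0.14 1108 [0.46907994 0.01606808 0.15245112] [ 0.40581652 -0.07495612  0.14002774] [0.7245669  0.09537594 0.16476571]
((564.2442626953125, -0.2910308837890625), (134.0675811767578, 308.71722412109375), 77.16587829589844)
[355.6, 204.0, 18.7, 28.2] 0.94 [ 0.59263252 -0.1657963   0.06525422] 0.07694727702651827
[295.9, 195.0, 17.7, 33.7] 0.83 [ 0.56753371 -0.0141699   0.2453959 ] 0.25518609377206913
[234.8, 194.5, 15.5, 25.8] 0.82 [0.64833947 0.15365367 0.06609629] 0.08056512352004375
[249.7, 304.0, 28.3, 24.9] 0.59 [0.34816896 0.1305072  0.06636556] 0.07872060691080729
[357.6, 247.4, 25.4, 23.9] 0.59 [ 0.47186993 -0.17007853  0.06585109] 0.07725401883228655
201 [ 0.56550801 -0.01389925  0.24601784] ((570.7891845703125, -15.277984619140625), (44.19845199584961, 68.81157684326172), 77.27031707763672)
```

View pics/topc.png

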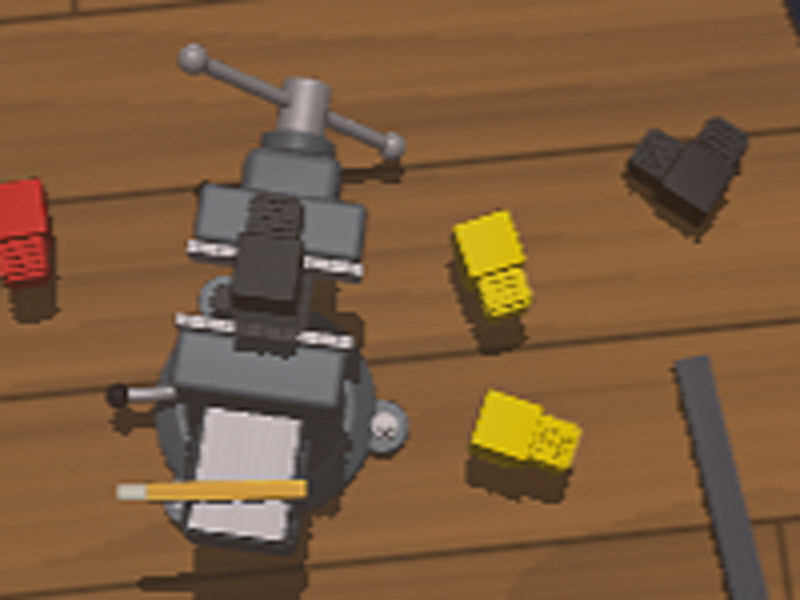

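View pics/sidec.png

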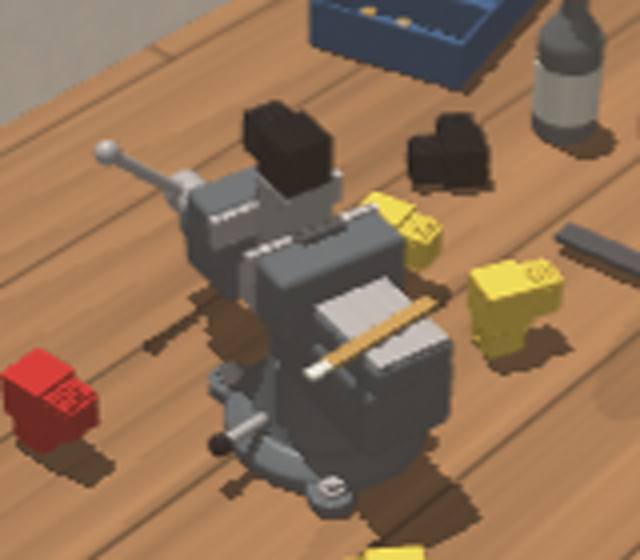

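In the top crop, the connector at (270,245) is black and sits on the tube in the jaws, its free arm pointing to the far jaw. The side crop at (290,150) agrees. This is the target. Next I work out the approach move.

```bash
cat > plan.py <<'E'
from h import *
def plan(target_p, yaw, roll_flip=False, show=True):
    """tool x down, tool y along +/- connector y (yaw of connector x)"""
    o=manip.get_obs(); R0=R.from_quat(o["ee_rot"]); p=o["position"]
    cx=np.array([np.cos(yaw),np.sin(yaw),0]); cy=np.array([-cx[1],cx[0],0]); dn=np.array([0,0,-1.])
    best=None
    for s in (1,-1):
        y=s*cy; Rt=R.from_matrix(np.stack([dn,y,np.cross(dn,y)],1))
        rel=R0.inv()*Rt
        print("s",s,"relrot(tool)",rel.as_rotvec().round(4),"shift tool now mm",(R0.inv().apply(np.array(target_p)-p)*1000).round(1),"in target axes",(Rt.inv().apply(np.array(target_p)-p)*1000).round(1))
E
python3 - <<'E'
from plan import *
o=manip.get_obs(); print(R.from_quat(o["ee_rot"]).as_matrix().round(3))
plan([.56,-.014,.36],np.radians(-13))
E
```

```text
[[ 0.     0.425 -0.905]
 [-0.    -0.905 -0.425]
 [-1.     0.    -0.   ]]
s 1 relrot(tool) [-2.4759e+00  2.0000e-04 -1.0000e-04] shift tool now mm [-128.7 -374.4 -501. ] in target axes [-128.6  603.9  162.8]
s -1 relrot(tool) [ 6.657e-01 -1.000e-04 -2.000e-04] shift tool now mm [-128.7 -374.4 -501. ] in target axes [-128.6 -603.9 -162.8]
```

```bash
python3 -m handwheel '-43 0 0 0 0 0 85; -43 0 0 0 0 0 85; -43 0 0 0 0 0 85; 0 -20 -27 0 0 0 85; 0 -23.6 -31.6 0 0 0 85; 0 -23.6 -31.6 0 0 0 85; 0 -23.6 -31.6 0 0 0 85; 0 -23.6 -31.6 0 0 0 85'
```

```text
clock: 1.55
position: [0.3564, -0.3955, 0.3605]
ee_rot: [0.69, 0.154, -0.69, 0.154]
ft_force: [0.3, -0.3, 0.6]
grip_width: 0.992
```

```bash
python3 -m handwheel '0 -23.6 -31.6 0 0 0 85; 0 -23.6 -31.6 0 0 0 85; 0 -23.6 -31.6 0 0 0 85; 0 -23.6 -31.6 0 0 0 85; 0 -23.6 -31.6 0 0 0 85; 0 -23.6 -31.6 0 0 0 85; 0 -23.6 -31.6 0 0 0 85; 0 -23.6 -31.6 0 0 0 85'; python3 -c "
from plan import *
print(manip.get_obs()['joint_pos']);plan([.56,-.014,.36],np.radians(-13))"
```

```text
clock: 2.35
position: [0.5049, -0.1173, 0.3606]
ee_rot: [0.69, 0.154, -0.69, 0.154]
ft_force: [0.9, -0.1, -0.1]
grip_width: 0.998
[ 0.57932777  0.08605832 -0.47019142  1.49506746  0.03934283  1.56909801
 -1.0216301 ]
s 1 relrot(tool) [-2.4761e+00  7.0000e-04 -7.0000e-04] shift tool now mm [  0.6 -70.1 -93.7] in target axes [  0.6 113.   30.4]
s -1 relrot(tool) [ 6.655e-01 -6.000e-04 -5.000e-04] shift tool now mm [  0.6 -70.1 -93.7] in target axes [   0.6 -113.   -30.4]
```

```bash
python3 -m handwheel '0 -23.6 -31.6 0 0 0 85; 0 -23.6 -31.6 0 0 0 85; 0 -23 -30.6 0 0 0 85; 0 0 0 0.12 0 0 85'; python3 -c "
from plan import *
print(manip.get_obs()['joint_pos']);plan([.56,-.014,.36],np.radians(-13))"
```

```text
clock: 2.75
position: [0.5605, -0.0094, 0.3599]
ee_rot: [0.698, 0.116, -0.698, 0.114]
ft_force: [0.3, -0.4, -0.6]
grip_width: 0.998
[ 0.40531252  0.19669455 -0.55421377  1.3879653   0.10034895  1.58546494
 -1.38370774]
s 1 relrot(tool) [-2.5889 -0.0036  0.    ] shift tool now mm [-0.1  4.2  1.9] in target axes [-0.1 -4.6  0.5]
s -1 relrot(tool) [0.5527 0.     0.0027] shift tool now mm [-0.1  4.2  1.9] in target axes [-0.1  4.6 -0.5]
```

```bash
python3 -m handwheel '0 0 0 -0.145 0 0 85; 0 0 0 -0.145 0 0 85; 0 0 0 -0.145 0 0 85; 0 0 0 -0.145 0 0 85; 0 0 0 -0.145 0 0 85; 0 0 0 -0.145 0 0 85; 0 0 0 -0.145 0 0 85; 0 0 0 -0.145 0 0 85'
```

```text
clock: 3.55
position: [0.5595, -0.0154, 0.3604]
ee_rot: [0.521, 0.478, -0.521, 0.478]
ft_force: [-0.5, -0.5, 0.7]
grip_width: 0.995
```

```bash
python3 -m handwheel '0 0 0 -0.145 0 0 85; 0 0 0 -0.145 0 0 85; 0 0 0 -0.145 0 0 85; 0 0 0 -0.145 0 0 85; 0 0 0 -0.145 0 0 85; 0 0 0 -0.145 0 0 85; 0 0 0 -0.145 0 0 85; 0 0 0 -0.145 0 0 85'
```

```text
clock: 4.35
position: [0.5595, -0.0154, 0.3604]
ee_rot: [0.174, 0.685, -0.174, 0.685]
ft_force: [-0.3, 0.1, 0.4]
grip_width: 0.992
```

```bash
python3 -m handwheel '0 0 -30 -0.145 0 0 85; 0 0 -30 -0.12 0 0 85; 0 0 0 0 0 0 85; 0 0 0 0 0 0 85'; python3 - <<'E'
from plan import *
print(manip.get_obs()['joint_pos']);plan([.56,-.014,.36],np.radians(-13))
d,P=cloud("wrist"); cv2.imwrite("pics/w1.png",d["color"])
for r in cams.outline_of("wrist","connector"):
    q=P[r["region"]]; q=q[~np.isnan(q[:,0])]; print(r["box"],r["conf"],np.median(q,0))
s=P.reshape(-1,3); s=s[~np.isnan(s[:,0])]
s=s[(abs(s[:,0]-.57)<.08)&(abs(s[:,1]+.015)<.07)]
for lo,hi in [(.238,.252),(.17,.18)]:
    q=s[(s[:,2]>lo)&(s[:,2]<hi)]; print(len(q),np.median(q,0),cv2.minAreaRect((q[:,:2]*1000).astype(np.float32)))
E
```

```text
clock: 4.75
position: [0.505, 0.0094, 0.3608]
ee_rot: [0.084, 0.702, -0.085, 0.703]
ft_force: [-0.2, 0.0, 1.6]
grip_width: 0.995
[ 0.6792151   0.0872475  -0.83474341  1.51141823  0.06626475  1.57056367
  1.17815939]
s 1 relrot(tool) [-0.0122  0.0015  0.0012] shift tool now mm [ 0.9 -9.7 59. ] in target axes [  0.8 -10.5  58.8]
s -1 relrot(tool) [ 3.1294e+00  1.8000e-03 -2.3000e-03] shift tool now mm [ 0.9 -9.7 59. ] in target axes [  0.8  10.5 -58.8]
[166.6, 265.7, 58.4, 61.7] 0.8 [ 0.58471232 -0.15795334  0.06281367]
[119.6, 187.7, 75.1, 45.9] 0.68 [ 0.4728359  -0.16621106  0.06604483]
[364.6, 2.9, 77.2, 48.9] 0.67 [0.35488885 0.12959564 0.06480473]
[276.6, 271.5, 60.5, 103.5] 0.65 [ 0.56139621 -0.0147139   0.24637643]
[445.4, 249.6, 49.3, 65.0] 0.59 [0.6426183  0.15104824 0.06480897]
4621 [ 0.56617784 -0.01588498  0.24674115] ((574.1196899414062, -17.249900817871094), (39.96790313720703, 70.4237289428711), 75.4215316772461)
10189 [ 0.5280347  -0.00055082  0.17516617] ((559.3545532226562, -13.256057739257812), (112.38495635986328, 134.5897979736328), 76.2541732788086)
```

View pics/w1.png

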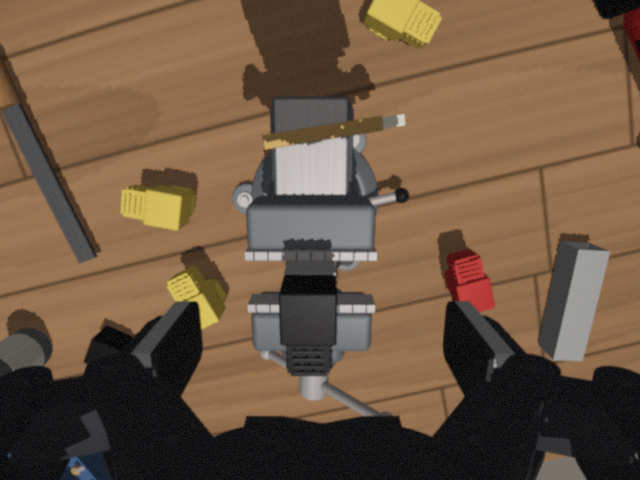

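```bash
python3 - <<'E'
from h import *
d,P=cloud("wrist")
s=P.reshape(-1,3); s=s[~np.isnan(s[:,0])]
yaw=np.radians(-14.3); cx=np.array([np.cos(yaw),np.sin(yaw)]); cy=np.array([-cx[1],cx[0]])
s=s[(abs(s[:,0]-.57)<.09)&(abs(s[:,1]+.015)<.08)]
q=s[(s[:,2]>.24)&(s[:,2]<.255)]
for deg in (-15,-14.5,-14,-13.5,-13):
    yaw=np.radians(deg); cx=np.array([np.cos(yaw),np.sin(yaw)]); cy=np.array([-cx[1],cx[0]])
    u=q[:,:2]@cx*1000; v=q[:,:2]@cy*1000
    print(deg,np.percentile(u,[0,1,99,100]).round(1),np.percentile(v,[0,.5,1,99,99.5,100]).round(1))
yaw=np.radians(-14.2); cx=np.array([np.cos(yaw),np.sin(yaw)]); cy=np.array([-cx[1],cx[0]])
U=q[:,:2]@cx*1000;V=q[:,:2]@cy*1000
for a in np.arange(U.min(),U.max(),5):
    m=(U>=a)&(U<a+5); print(round(a),m.sum(),V[m].min().round(1),V[m].max().round(1),np.median(q[m,2]).round(4))
# tube rim / jaw top
j=s[(s[:,2]>.17)&(s[:,2]<.18)]; print("jaw v",np.percentile(j[:,:2]@cy*1000,[.2,99.8]),"u",np.percentile(j[:,:2]@cx*1000,[.2,99.8]))
E
```

```text
-15 [523.7 524.5 592.2 593.6] [111.7 112.3 112.6 151.3 151.6 152.1]
-14.5 [525.  525.6 593.4 594.7] [107.  107.5 107.8 146.6 146.8 147.3]
-14 [526.1 526.7 594.5 595.8] [102.2 102.7 103.1 141.7 142.1 142.5]
-13.5 [527.3 527.8 595.5 596.8] [ 97.5  98.   98.3 136.8 137.5 137.6]
-13 [528.3 528.7 596.5 597.9] [ 92.6  93.2  93.5 132.1 132.7 132.9]
526 562 104.5 144.0 0.2464
531 406 104.4 144.0 0.2471
536 403 104.2 144.1 0.2472
541 379 104.1 144.2 0.2472
546 389 104.9 144.3 0.2472
551 377 104.8 144.4 0.2472
556 366 104.6 143.7 0.2471
561 343 104.5 143.8 0.2472
566 156 105.9 139.8 0.2428
571 276 109.0 139.8 0.2431
576 269 108.9 139.9 0.243
581 292 109.5 139.9 0.243
586 254 109.5 140.0 0.243
591 117 109.4 137.9 0.2408
jaw v [ 69.44379285 179.31454328] u [478.51314469 612.39641646]
```

Wrist picture: target cube at (308,310), free arm toward (310,360), anvil with the chalk holder at (335,130). Measured cube centre about (0.560,-0.013), top z 0.247, yaw -14.2°.

```bash
python3 - <<'E'
from plan import *
plan([.5598,-.0134,.207],np.radians(-14.2))
E
```

```text
s 1 relrot(tool) [ 0.0084 -0.0002 -0.0003] shift tool now mm [153.1  -9.   58. ] in target axes [153.1  -8.5  58. ]
s -1 relrot(tool) [-3.1332e+00  4.0000e-04 -3.0000e-04] shift tool now mm [153.1  -9.   58. ] in target axes [153.1   8.5 -58. ]
```

```bash
python3 -m handwheel '0 -4.5 29 0.0084 0 0 85; 0 -4.2 29 0 0 0 85; 30 0 0 0 0 0 70; 40 0 0 0 0 0 70; 40 0 0 0 0 0 70; 0 0 0 0 0 0 70'; python3 - <<'E'
from plan import *
plan([.5598,-.0134,.207],np.radians(-14.2))
d,P=cloud("wrist"); cv2.imwrite("pics/w2.png",d["color"])
s=P.reshape(-1,3); s=s[~np.isnan(s[:,0])]
yaw=np.radians(-14.2); cx=np.array([np.cos(yaw),np.sin(yaw)]); cy=np.array([-cx[1],cx[0]])
U=s[:,:2]@cx*1000;V=s[:,:2]@cy*1000
m=(abs(U-556)<50)&(abs(V-124)<26)&(s[:,2]>.236)&(s[:,2]<.256); U,V,z=U[m],V[m],s[m,2]
for a in np.arange(U.min(),U.max(),5):
    m=(U>=a)&(U<a+5); print(round(a),m.sum(),V[m].min().round(1),V[m].max().round(1),np.median(z[m]).round(4))
E
```

```text
clock: 5.5
position: [0.5572, -0.0135, 0.2451]
ee_rot: [0.087, 0.705, -0.087, 0.699]
ft_force: [-0.9, 0.4, -0.6]
grip_width: 0.816
s 1 relrot(tool) [ 0.0008 -0.0086  0.001 ] shift tool now mm [38.   0.7  2.8] in target axes [38.1  0.7  2.5]
s -1 relrot(tool) [-3.1408e+00 -1.6000e-03 -1.3500e-02] shift tool now mm [38.   0.7  2.8] in target axes [38.1 -0.7 -2.5]
526 2143 104.4 144.2 0.2463
531 1343 104.1 144.3 0.2472
536 1319 104.4 144.1 0.2472
541 1281 104.0 144.3 0.2472
546 1248 104.3 144.3 0.2472
551 1234 104.2 144.1 0.2472
556 1172 104.4 144.4 0.2472
561 1092 104.3 144.6 0.2472
566 447 105.1 140.6 0.2429
571 837 107.2 141.5 0.243
576 834 107.4 141.7 0.243
581 851 107.3 141.5 0.2429
586 814 107.5 141.3 0.243
591 208 109.7 138.2 0.2408
```

View pics/w2.png

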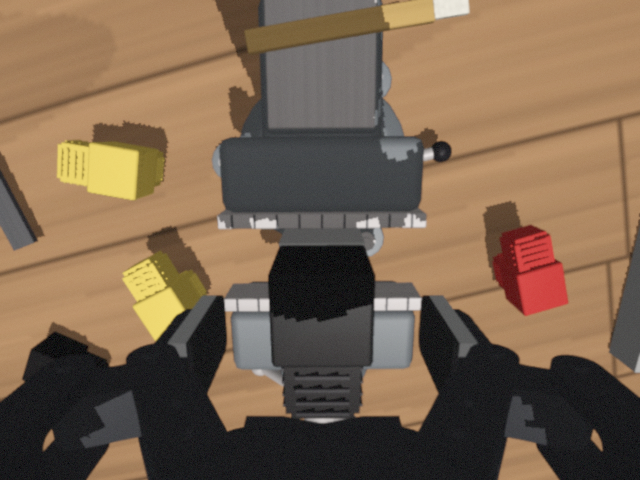

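The cube at (322,305) is centred between the open fingers, at (215,330) and (430,330). Going down.

```bash
python3 -m handwheel '20 0.3 0 0 0 0 70; 18 0.4 0 0 0 0 70; 0 0 0 0 0 0 70;0 0 0 0 0 0 70'; python3 - <<'E'
from plan import *
plan([.5598,-.0134,.207],np.radians(-14.2))
E
```

```text
clock: 5.95
position: [0.5606, -0.012, 0.2144]
ee_rot: [0.087, 0.701, -0.087, 0.702]
ft_force: [0.3, -0.2, -0.3]
grip_width: 0.822
s 1 relrot(tool) [ 0.0014  0.002  -0.0005] shift tool now mm [ 7.4 -1.6 -0.4] in target axes [ 7.4 -1.5 -0.4]
s -1 relrot(tool) [-3.1402e+00  9.0000e-04  3.1000e-03] shift tool now mm [ 7.4 -1.6 -0.4] in target axes [7.4 1.5 0.4]
```

```bash
python3 -m handwheel '7 -1.5 0 0 0 0 70; 0 0 0 0 0 0 70;0 0 0 0 0 0 45; 0 0 0 0 0 0 30;0 0 0 0 0 0 30;0 0 0 0 0 0 30;0 0 0 0 0 0 30' 90; python3 - <<'E'
from plan import *
plan([.5598,-.0134,.207],np.radians(-14.2)); print(manip.get_obs()["torque"])
d,P=cloud("wrist"); cv2.imwrite("pics/w3.png",d["color"])
E
```

```text
clock: 6.65
position: [0.5593, -0.0138, 0.2059]
ee_rot: [0.087, 0.702, -0.087, 0.702]
ft_force: [-1.7, -2.0, 5.0]
grip_width: 0.46
s 1 relrot(tool) [0.0013 0.0007 0.0006] shift tool now mm [-1.1  0.5  0.4] in target axes [-1.1  0.5  0.4]
s -1 relrot(tool) [-3.1403e+00 -9.0000e-04  1.1000e-03] shift tool now mm [-1.1  0.5  0.4] in target axes [-1.1 -0.5 -0.4]
[-0.42688186  0.56621924  0.13610942]
```

View pics/w3.png

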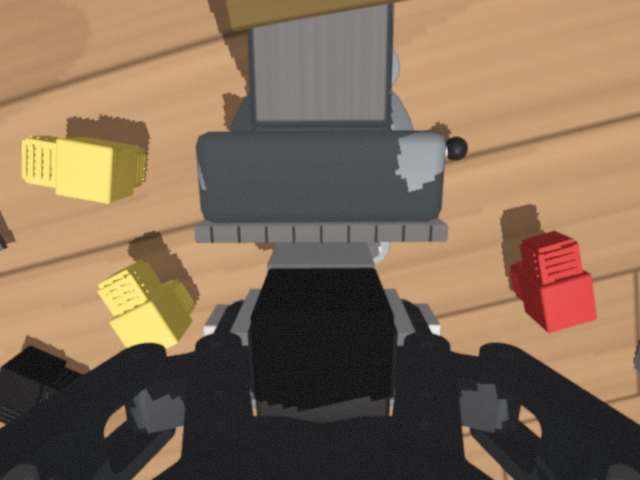

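```bash
python3 -m handwheel '0 -0.3 0 0 0 0.03 30; 0 -0.3 0 0 0 0.03 30; 0 0 0 0 0 0 30; 0 0 0 0 0 0 30'; cat > st.py <<'E'
from h import *
o=manip.get_obs(); Rt=R.from_quat(o["ee_rot"])
yaw=np.radians(-14.2); C=R.from_euler('z',yaw)
A=Rt.as_matrix(); loc=C.inv().as_matrix()@A
print("t",o["clock"],"tip about cx deg",np.degrees(np.arctan2(-loc[1,0]*-1*-1, -loc[2,0])).round(2) , "pitch",np.degrees(np.arctan2(loc[0,0],-loc[2,0])).round(2))
print("pos in vise axes mm",(C.inv().apply(o["position"]-np.array([.5598,-.0134,.205]))*1000).round(2),"F(vise)",C.inv().apply(o["ft_force"]).round(1),"M",C.inv().apply(o["torque"]).round(2),"w",o["grip_width"].__round__(3))
E
python3 st.py
```

```text
clock: 7.1
position: [0.5591, -0.0147, 0.2056]
ee_rot: [0.108, 0.699, -0.066, 0.704]
ft_force: [-2.3, -3.1, 5.5]
grip_width: 0.462
t 7.1 tip about cx deg -3.36 pitch 0.03
pos in vise axes mm [-0.34 -1.43  0.59] F(vise) [-1.5 -3.6  5.5] M [-0.98  0.28  0.1 ] w 0.462
```

```bash
python3 -m handwheel '0 -0.3 0 0 0 0.02 30; 0 0 0 0 0 0 30; 0 0 0 0 0 0 30'; python3 st.py
```

```text
clock: 7.4
position: [0.5591, -0.0149, 0.2055]
ee_rot: [0.114, 0.698, -0.059, 0.705]
ft_force: [-1.1, -3.0, 5.7]
grip_width: 0.456
t 7.4 tip about cx deg -4.51 pitch 0.03
pos in vise axes mm [-0.33 -1.68  0.54] F(vise) [-0.3 -3.2  5.7] M [-1.33  0.23  0.18] w 0.456
```

```bash
python3 -m handwheel '0 -0.15 0 0 0 0.01 30; -1 0 0 0 0 0 30; -1 0 0 0 0 0 30; 0 0 0 0 0 0 30'; python3 st.py; python3 -c "
from h import *
d,P=cloud('wrist'); cv2.imwrite('pics/w4.png',d['color']); d,P=cloud('side'); cv2.imwrite('pics/s4.png',cv2.resize(d['color'][190:290,250:370],None,fx=6,fy=6,interpolation=cv2.INTER_CUBIC))"
```

```text
clock: 7.8
position: [0.5589, -0.015, 0.2058]
ee_rot: [0.118, 0.697, -0.055, 0.705]
ft_force: [6.6, -1.9, -11.8]
grip_width: 0.458
t 7.8 tip about cx deg -5.13 pitch -0.03
pos in vise axes mm [-0.5  -1.76  0.79] F(vise) [  6.8  -0.2 -11.8] M [-0.9  -1.61  0.01] w 0.458
```

View pics/w4.png

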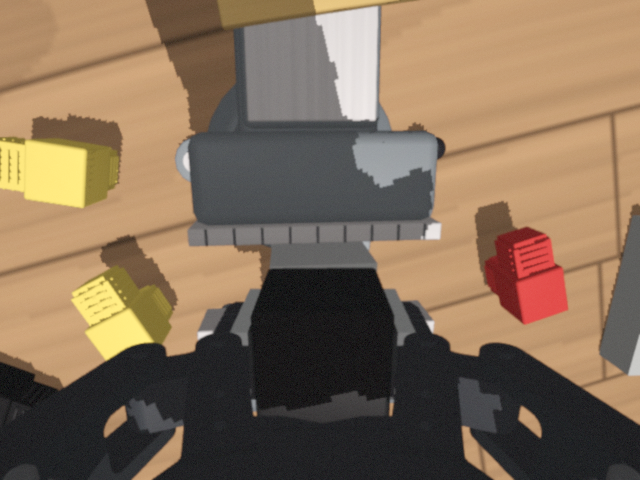

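View pics/s4.png

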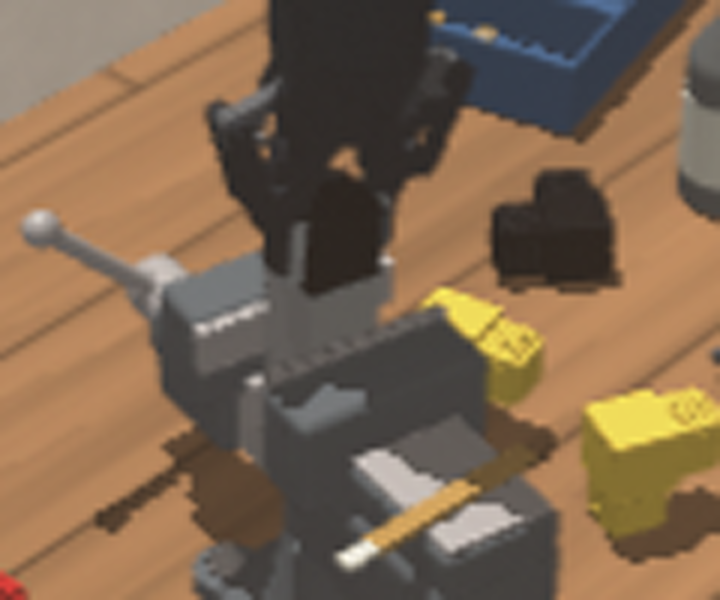

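```bash
python3 -m handwheel '0 0.3 0 0 0 -0.03 30; 0 0.3 0 0 0 -0.03 30; 0 0.3 0 0 0 -0.03 30; 0 0.3 0 0 0 -0.03 30; 0 0.3 0 0 0 -0.03 30; 0 0.3 0 0 0 -0.03 30; 0 0 0 0 0 0 30; 0 0 0 0 0 0 30'; python3 st.py
```

```text
clock: 8.7
position: [0.5593, -0.0124, 0.2068]
ee_rot: [0.055, 0.705, -0.118, 0.697]
ft_force: [2.9, -0.2, -7.6]
grip_width: 0.452
t 8.7 tip about cx deg 5.14 pitch -0.02
pos in vise axes mm [-0.74  0.81  1.82] F(vise) [ 2.9  0.5 -7.6] M [ 0.55 -0.82  0.1 ] w 0.452
```

```bash
python3 -m handwheel '-0.7 0.2 0 0 0 -0.015 30; -0.7 0 0 0 0 0 30; -0.3 -0.3 0 0 0 0.03 30; -0.3 -0.3 0 0 0 0.03 30; 0 -0.3 0 0 0 0.04 30; 0 -0.3 0 0 0 0.04 30; 0 -0.3 0 0 0 0.04 30; 0 -0.3 0 0 0 0.03 30'; python3 st.py
```

```text
clock: 9.5
position: [0.5584, -0.0155, 0.2091]
ee_rot: [0.124, 0.696, -0.05, 0.705]
ft_force: [1.6, -2.7, -4.8]
grip_width: 0.461
t 9.5 tip about cx deg -5.98 pitch -0.05
pos in vise axes mm [-0.81 -2.41  4.07] F(vise) [ 2.2 -2.2 -4.8] M [-1.42 -0.3   0.08] w 0.461
```

```bash
python3 -m handwheel '-1 0 0 0 0 0 30; -0.5 0.4 0 0 0 -0.04 30; -0.3 0.4 0 0 0 -0.04 30; 0 0.4 0 0 0 -0.04 30; 0 0.4 0 0 0 -0.04 30; 0 0.4 0 0 0 -0.04 30; 0 0.2 0 0 0 -0.02 30; 0 0 0 0 0 0 30'; python3 st.py
```

```text
clock: 10.3
position: [0.5595, -0.0117, 0.2114]
ee_rot: [0.046, 0.706, -0.127, 0.696]
ft_force: [0.0, -1.4, -2.2]
grip_width: 0.459
t 10.3 tip about cx deg 6.64 pitch 0.02
pos in vise axes mm [-0.72  1.54  6.36] F(vise) [ 0.3 -1.3 -2.2] M [0.18 0.04 0.04] w 0.459
```

```bash
python3 -m handwheel '-1 0 0 0 0 0 30; -0.5 -0.4 0 0 0 0.04 30; -0.3 -0.4 0 0 0 0.04 30; 0 -0.4 0 0 0 0.04 30; 0 -0.4 0 0 0 0.04 30; 0 -0.4 0 0 0 0.04 30; 0 -0.2 0 0 0 0.02 30; 0 0 0 0 0 0 30'; python3 st.py; python3 -c "
from h import *
d,P=cloud('wrist'); cv2.imwrite('pics/w5.png',d['color']); d,P=cloud('side'); cv2.imwrite('pics/s5.png',cv2.resize(d['color'][190:290,250:370],None,fx=6,fy=6,interpolation=cv2.INTER_CUBIC))"
```

```text
clock: 11.1
position: [0.5586, -0.0158, 0.2131]
ee_rot: [0.124, 0.696, -0.051, 0.705]
ft_force: [-2.7, -4.3, -0.7]
grip_width: 0.456
t 11.1 tip about cx deg -5.96 pitch -0.01
pos in vise axes mm [-0.53 -2.63  8.09] F(vise) [-1.5 -4.8 -0.7] M [-1.81  0.33  0.08] w 0.456
```

View pics/s5.png

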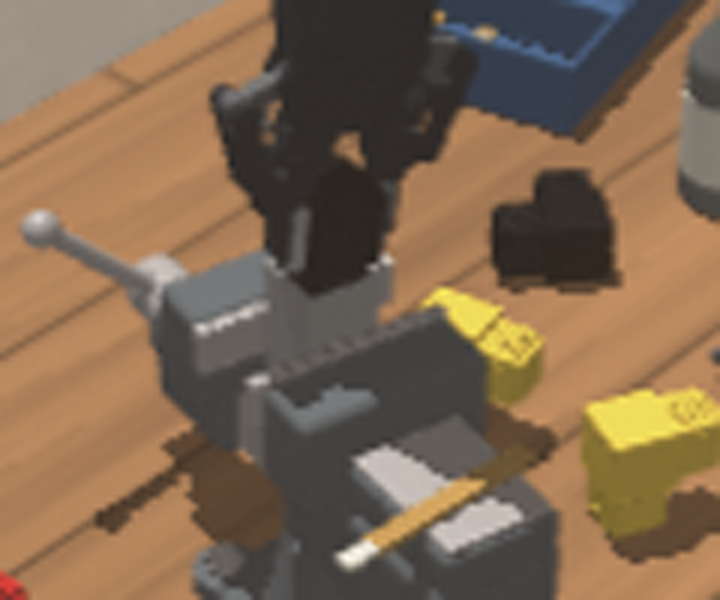

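View pics/w5.png

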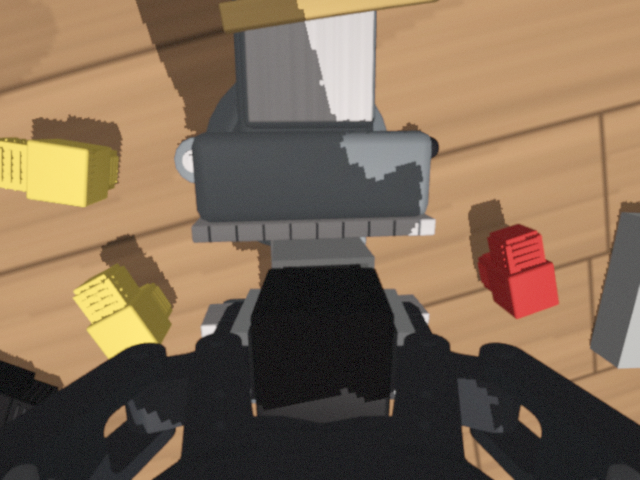

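The connector rises with the fingers (cube unchanged in the grip at (322,340)), about 7.5 mm so far. Continuing the same rhythm.

```bash
python3 -m handwheel '-1 0.2 0 0 0 0 30; -0.5 0.5 0 0 0 -0.04 30; -0.5 0.4 0 0 0 -0.04 30; 0 0.4 0 0 0 -0.04 30; 0 0.4 0 0 0 -0.04 30; 0 0.4 0 0 0 -0.04 30; 0 0.2 0 0 0 -0.02 30; 0 0 0 0 0 0 30'; python3 st.py
```

```text
clock: 12.0
position: [0.5598, -0.0113, 0.2152]
ee_rot: [0.046, 0.705, -0.127, 0.696]
ft_force: [-0.3, -2.3, -2.5]
grip_width: 0.454
t 12.0 tip about cx deg 6.6 pitch 0.04
pos in vise axes mm [-0.54  2.08 10.16] F(vise) [ 0.2 -2.3 -2.5] M [-0.01  0.01  0.01] w 0.454
```

```bash
python3 -m handwheel '-1 0 0 0 0 0 30; -0.5 -0.4 0 0 0 0.04 30; -0.5 -0.4 0 0 0 0.04 30; 0 -0.4 0 0 0 0.04 30; 0 -0.4 0 0 0 0.04 30; 0 -0.4 0 0 0 0.04 30; 0 -0.2 0 0 0 0.02 30; 0 0 0 0 0 0 30'; python3 st.py
```

```text
clock: 12.8
position: [0.5588, -0.0154, 0.2171]
ee_rot: [0.124, 0.696, -0.051, 0.705]
ft_force: [-2.0, -6.1, -3.5]
grip_width: 0.457
t 12.8 tip about cx deg -5.98 pitch -0.01
pos in vise axes mm [-0.48 -2.18 12.09] F(vise) [-0.5 -6.4 -3.5] M [-1.79  0.12  0.04] w 0.457
```

```bash
python3 -m handwheel '-1 0 0 0 0 0 30; -0.5 0.5 0 0 0 -0.04 30; -0.5 0.4 0 0 0 -0.04 30; 0 0.4 0 0 0 -0.04 30; 0 0.4 0 0 0 -0.04 30; 0 0.4 0 0 0 -0.04 30; 0 0.4 0 0 0 -0.04 30; 0 0 0 0 0 0 30'; python3 st.py
```

```text
clock: 13.6
position: [0.5603, -0.0103, 0.22]
ee_rot: [0.038, 0.705, -0.134, 0.695]
ft_force: [-1.0, -2.4, 4.3]
grip_width: 0.455
t 13.6 tip about cx deg 7.8 pitch 0.14
pos in vise axes mm [-0.29  3.15 14.98] F(vise) [-0.4 -2.6  4.3] M [-0.43  0.25 -0.03] w 0.455
```

```bash
python3 -m handwheel '-1 0 0 0 0 0 30; -0.5 -0.4 0 0 0 0.04 30; -0.5 -0.4 0 0 0 0.04 30; 0 -0.4 0 0 0 0.04 30; 0 -0.4 0 0 0 0.04 30; 0 -0.4 0 0 0 0.04 30; 0 -0.4 0 0 0 0.04 30; 0 0 0 0 0 0 30'; python3 st.py
```

```text
clock: 14.4
position: [0.5591, -0.0153, 0.2211]
ee_rot: [0.125, 0.696, -0.051, 0.705]
ft_force: [0.1, -0.3, 0.1]
grip_width: 0.454
t 14.4 tip about cx deg -6.09 pitch 0.03
pos in vise axes mm [-0.18 -2.   16.12] F(vise) [ 0.2 -0.2  0.1] M [-0.14 -0.    0.  ] w 0.454
```

```bash
python3 -m handwheel '-0.5 0.6 0 0 0 -0.036 30; -0.5 0.6 0 0 0 -0.035 30; 0 0.5 0 0 0 -0.035 30; 0 0 0 0 0 0 30; -1 0 0 0 0 0 30; -1 0 0 0 0 0 30; -1 0 0 0 0 0 30; 0 0 0 0 0 0 30'; python3 st.py
```

```text
clock: 15.2
position: [0.5595, -0.0121, 0.2255]
ee_rot: [0.087, 0.702, -0.087, 0.702]
ft_force: [-1.7, -2.4, -0.1]
grip_width: 0.458
t 15.2 tip about cx deg 0.05 pitch 0.01
pos in vise axes mm [-0.6   1.2  20.48] F(vise) [-1.  -2.8 -0.1] M [-0.55  0.19 -0.02] w 0.458
```

```bash
python3 -m handwheel '0 -1.5 0.3 0 0 0 30; -2 0 0 0 0 0 30; -4 0 0 0 0 0 30; -4 0 0 0 0 0 30; -4 0 0 0 0 0 30; -4 0 0 0 0 0 30; -3 0 0 0 0 0 30; 0 0 0 0 0 0 30'; python3 st.py; python3 - <<'E'
from h import *
d,P=cloud('wrist'); cv2.imwrite('pics/w6.png',d['color']); d,P=cloud('side'); cv2.imwrite('pics/s6.png',cv2.resize(d['color'][180:290,250:370],None,fx=6,fy=6,interpolation=cv2.INTER_CUBIC))
E
```

```text
clock: 16.0
position: [0.5596, -0.0137, 0.2468]
ee_rot: [0.086, 0.702, -0.087, 0.702]
ft_force: [-0.4, 0.3, -0.7]
grip_width: 0.453
t 16.0 tip about cx deg 0.05 pitch 0.05
pos in vise axes mm [-0.07 -0.34 41.8 ] F(vise) [-0.5  0.2 -0.7] M [-0.02  0.03  0.03] w 0.453
```

View pics/s6.png

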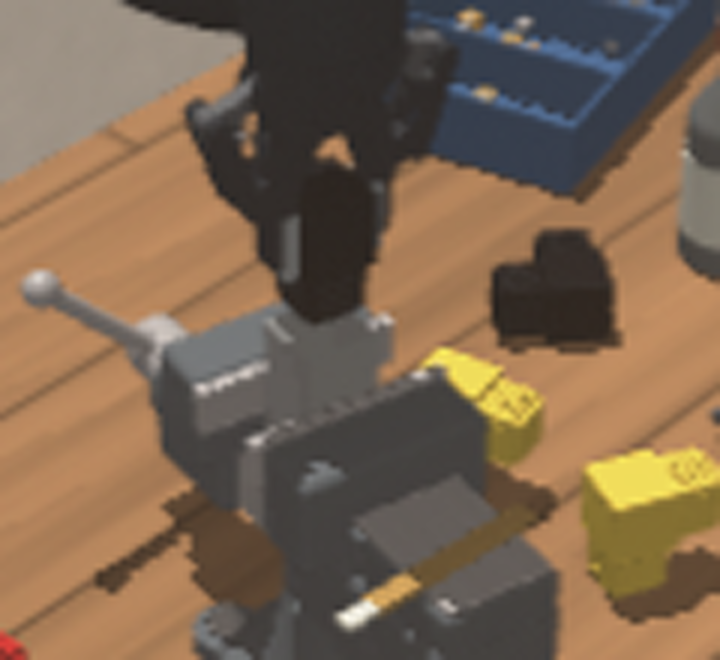

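View pics/w6.png

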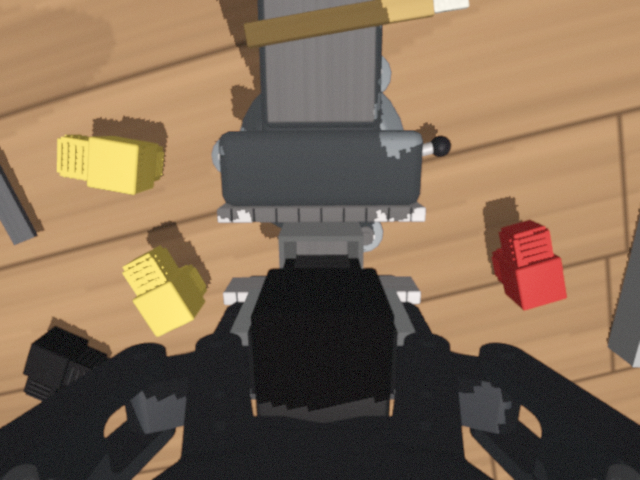

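Side crop: the plug's lower end at (320,320) overlaps the tube mouth in this view, so it doesn't settle the gap. Measuring the clearance and uprightness from depth.

```bash
python3 - <<'E'
from h import *
yaw=np.radians(-14.2); C=R.from_euler('z',yaw)
for n in ("side","wrist"):
    d,P=cloud(n); L=C.inv().apply((P-np.array([.5598,-.0134,.205])).reshape(-1,3)).reshape(P.shape)*1000
    m=(abs(L[...,0])<30)&(abs(L[...,1])<19)&(L[...,2]>-4)&(L[...,2]<95)
    dark=d["color"].max(2)<70
    q=L[m&dark]; g=L[m&~dark]
    print(n,len(q)); 
    for lo in range(-4,95,4):
        k=q[(q[:,2]>=lo)&(q[:,2]<lo+4)]; g2=g[(g[:,2]>=lo)&(g[:,2]<lo+4)]
        print(lo,len(k),np.percentile(k[:,0],[2,50]).round(1) if len(k) else '',np.percentile(k[:,1],[2,98]).round(1) if len(k) else '','light',len(g2))
E
```

```text
side 289
-4 0   light 25
0 0   light 17
4 0   light 1
8 0   light 0
12 0   light 0
16 7 [-16.4 -12.5] [-8.4 14.7] light 2
20 17 [-18.6 -13.9] [-14.2  16.6] light 1
24 21 [-18.1 -10.7] [-14.4  16.9] light 1
28 11 [-18.4 -13.3] [-5.2 13.6] light 1
32 12 [-17.3 -12.8] [-15.8  16.4] light 0
36 10 [-18.8 -14.6] [-8.1 14.6] light 0
40 8 [-19.4 -16.3] [-6.2 18.2] light 0
44 7 [-21.3 -18. ] [-8.2 16. ] light 1
48 15 [-22.9 -19.7] [-14.5  16.8] light 1
52 14 [-22.3 -18.7] [-15.1  18.4] light 0
56 13 [-21.5 -18.3] [-16.   17.5] light 0
60 16 [-23.  -19.3] [-17.8  18.7] light 0
64 10 [-24.1 -19.6] [-13.2  13.5] light 0
68 18 [-21.9 -19.3] [-17.   17.6] light 0
72 12 [-23.4 -19.1] [-18.2  14.6] light 0
76 22 [-21.8 -17.7] [-18.4  18.9] light 1
80 57 [-21.7 -10.1] [-17.4  15.5] light 1
84 19 [-18.8  -3.3] [-17.8   8.2] light 3
88 0   light 0
92 0   light 0
wrist 20367
-4 0   light 334
0 0   light 430
4 0   light 0
8 0   light 0
12 0   light 0
16 116 [-16.4 -15.7] [-14.1  14.3] light 50
20 150 [-16.6 -15.7] [-14.9  14.8] light 1
24 292 [-16.7 -15.6] [-14.3  14.8] light 5
28 291 [-16.7 -15.7] [-14.4  14.2] light 0
32 27 [-16.6 -16.3] [-11.2   7. ] light 0
36 10 [-16.9 -16.7] [-1.6  3.2] light 0
40 9 [-19.3 -19.2] [-1.2 14. ] light 3
44 313 [-19.7 -19.3] [-17.4  17.6] light 35
48 402 [-19.8 -19.3] [-17.7  18.1] light 1
52 448 [-19.7 -19.3] [-18.1  18. ] light 1
56 493 [-19.7 -19.3] [-17.9  18.1] light 0
60 535 [-19.7 -19.3] [-18.   18.2] light 0
64 595 [-19.8 -19.3] [-18.1  18.2] light 0
68 645 [-19.8 -19.2] [-17.9  18.1] light 0
72 702 [-19.8 -19.3] [-18.2  18.1] light 0
76 812 [-19.7 -19.3] [-18.   18.4] light 0
80 14516 [-19.1  -3.9] [-18.1  18.2] light 7
84 11 [-17.1  -2.2] [-13.3  11.1] light 0
88 0   light 0
92 0   light 0
```

Shoulder about 43 mm above the rim, so the foot is about 15 mm above it. The near face stays at x≈-19.3 mm from 44 to 79 mm up, so it is upright. Let it settle and check the scene once.

```bash
python3 -m handwheel '0 0 0 0 0 0 30; 0 0 0 0 0 0 30; 0 0 0 0 0 0 30; 0 0 0 0 0 0 30; 0 0 0 0 0 0 30'; python3 st.py; python3 - <<'E'
from h import *
print(abs(manip.get_obs()["joint_velocities"]).max())
d=cams.camera('side'); cv2.imwrite('pics/s7.png',d['color'])
a=cv2.imread('pics/side0.png'); df=cv2.absdiff(a,d['color']).max(2)>60
ys,xs=np.where(df[:,:450]); print(len(xs), xs.min(),xs.max(),ys.min(),ys.max())
E
```

```text
clock: 16.7
position: [0.5594, -0.0138, 0.2463]
ee_rot: [0.086, 0.702, -0.087, 0.702]
ft_force: [0.3, 0.3, -0.9]
grip_width: 0.458
t 16.7 tip about cx deg 0.06 pitch 0.01
pos in vise axes mm [-0.25 -0.47 41.27] F(vise) [ 0.2  0.3 -0.9] M [-0.01  0.01 -0.01] w 0.458
0.0019240377870554095
6153 281 449 90 416
```

View pics/s7.png

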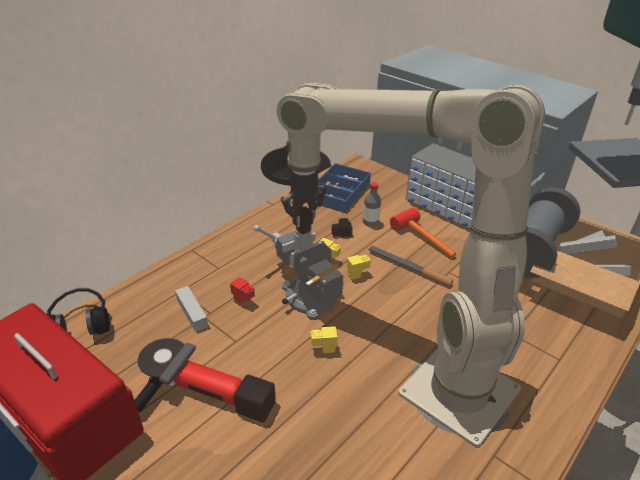

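The side picture shows everything on the bench and vise where it was, with the connector held over the tube at (304,225).

```bash
python3 -c "
from workcell import hand_in
print(hand_in())"
```

```text
the job is handed in; nothing more can be done
None
```

The black elbow connector is out of the tube, and I handed the job in at about 17 s with it still gripped over the mouth.

- **Rocking:** I gripped it by its y faces and tipped it nine times, alternating sides, by about 5 to 8 degrees. Seven of those tips were clearly within the 18 mm the tube still holds, so about three and a half full rocks. It rose roughly 2 mm a tip. The largest force in the readings I took between moves was about 14 N.
- **Final position:** the last depth check put the shoulder about 43 mm above the rim, so the plug's lower end is about 15 mm clear of the mouth. Centring was within about 0.5 mm, going by the gripper's position.
- **Upright and still:** it was upright within 0.1 degrees by the gripper and still, with almost no force on the wrist.
- **Rest of the scene:** in the side view everything else on the bench and vise looked unmoved.

Two checks were weak:
- **Clearance in the side view:** the plug's end overlaps the tube mouth there, so the clearance rests on the depth measurements from the side and wrist cameras, which agreed.
- **Before/after comparison:** the picture comparison was swamped by the arm's own change of position, so "unmoved" is by eye only.

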